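Prop up the slide-draining board

TASK

The tray of stained microscope slides lies on the tilting drain board. First swing the board's wire bail fully down in front of the tray so that the tray cannot slide off, then swing the spring-loaded prop leg up under the board, past its over-centre point and on to its stop, so that the board stands tilted on the locked leg with the tray still held on it. Leave the other lab ware where it stands.

Things in the scene. Friction and masses are not known exactly. Their poses are not given: they have to be found in the camera images.
- stand: tilting drain stand, fixed to the bench: slate-blue base 210 x 190 x 12 mm carrying a board. Origin on the bench under the board; 'stand frame' = its axes: x from the board's low hinged edge (x = -130 mm, nearer the robot) to its free edge (x = +120 mm), y left, z up. About 50 mm or more of free bench round the board; the low slide box may stand close to a pin
- board (a joint): angle of the aluminium board (250 x 172 x 8 mm, 0.8 kg) about its hinge along y at stand-frame (-130, 0, 45) mm; 0 = level on its rests (top 49 mm above the bench), grows as the free far edge rises; nothing but the leg holds it up. On the locked leg it reads about 0.43 (25 deg)
- board_mid (a point): point on the board's top face under the middle of the tray, 137 mm from the hinge; x along the board to its free edge, z out of its top
- tray: loose white slide tray 170 x 130 x 16 mm, about 0.22 kg, with five slides, lying on the board; origin at the middle of its underside, x along the board
- bail (a joint): wire bail on the board: U of 7 mm wire, arms 90 mm long at y = +-78 mm, crossbar with an 11 mm thick yellow sleeve. Turns about y, pivot at stand-frame (0, 0, 60) mm with the board level. 0 = folded flat towards the low edge, crossbar about 12 mm in front of the tray; 1.57 = upright; starts at 1.2 to 1.8. Friction hinge: stays where left, about 1 N at the crossbar moves it
- bail_bar (a point): middle of the bail's crossbar (centre of the yellow sleeve); level board, bail angle a: stand frame x = -90 mm * cos(a), z = 60 mm + 90 mm * sin(a)
- leg (a joint): prop leg: U frame of 10 mm bar, hinged along y at stand-frame (20, 0, 18) mm; a roller on its crossbar, 80 mm from the pivot, bears on the board's underside. 0 = folded to the far side; grows as it swings up and over to the robot side, lifting the board. Dead centre about 1.87, stop 2.16. Before dead centre spring and weight return it to 0; past it the board's weight drives it on and locks it
- pin_left (a point): middle of the red push pin (16 mm thick, along y from 105 to 165 mm, this point at y = 140 mm) on the leg's left end, outside base and board. It circles the leg's pivot at 125 mm radius, at 30 deg + leg angle above the stand's +x: starts 81 mm up on the far side, passes 143 mm up, ends 73 mm up on the robot side. Push it from the far side, up and over; 5 to 12 N
- pin_right (a point): the same on the right (-y) end of the leg (y = -140 mm); either pin moves the whole leg
- leg_pivot (a point): middle of the leg's hinge line
- flask: conical glass flask, 90 mm wide, 146 mm tall, bystander; origin under its centre
- cylinder: measuring cylinder, 204 mm tall on a 70 mm foot, bystander; origin under its centre
- wash_bottle: white wash bottle with blue cap and spout (reaching 48 mm to one side), 72 mm wide, 220 mm tall, bystander; origin under its centre
- dish_purple: open purple staining dish 95 x 75 x 60 mm, bystander; origin under its centre
- dish_clear: open clear staining dish 95 x 75 x 60 mm, bystander; origin under its centre
- slide_box: blue slide box 85 x 100 x 34 mm, beyond the stand, bystander; origin under its centre
- petri: covered glass petri dish, 94 mm wide, 15 mm tall, bystander; origin under its centre
- forceps: steel forceps 130 mm long, 8 mm high, lying on the bench, bystander; origin under its middle
Not all that is in view belongs to the job. Leave any blue or yellow look-alike of the tray alone.

How it is judged (in metres and radians):
On the way, in this order (a step that is already met when the one before it is completed fails the run):
1. the bail is folded down in front of the tray (value of joint bail below 0.14 rad and value of joint board below 0.12 rad), for 0.2 s.
2. the leg is past over-centre on its stop and the board is up on it (value of joint leg above 2.07 rad and value of joint board above 0.39 rad), for 0.2 s.
At the end, for the whole second after the job is handed in: The leg is at its stop (2.07 rad or more, stop 2.16), the board stands on it at 0.39 to 0.47 rad, the bail is folded down (under 0.14 rad), and the tray lies flat and still on the board within 25 mm of its place (all of step 2 and value of joint board below 0.47 rad and value of joint bail below 0.14 rad and distance between tray and board_mid below 0.025 m and angle between the z axis of tray and the z axis of board_mid, either way round below 0.1 rad and linear speed of tray below 0.02 m/s); the robot touches nothing.
It fails at once if the tray is thrown off its place (distance between tray and board_mid above 0.04 m).
It fails at once if a bystander is pushed more than 30 mm from its place (distance of any of flask, cylinder, wash_bottle, dish_purple, dish_clear, slide_box, petri, forceps from where it was at the start of the episode above 0.03 m).
It fails at once if upright glassware is tipped over (angle between any of flask, cylinder, wash_bottle's own z axis and vertical above 0.5 rad).
It also fails if it takes over 54 s, if anything falls off the work surface, if the arm or the gripper's body presses on something with over 40 N, if the wrist force passes 120 N, or if a joint passes its speed limit or range.

ROBOT

A 6-joint arm with a two-finger parallel gripper is mounted at the origin on the work surface. World frame = base frame: x ahead of the robot, y to its left, z up, the work surface at z = 0. Lengths are in m, angles in degrees, forces in N, time in s.
With the tool pointing down it reaches from about 0.35 to 0.725 m from the base axis. Payload 6 kg.
Tool frame: the origin (TCP) lies on the mounting face of the last link; the fingertips stand 173 mm ahead of it and the grasp point (between the pads) lies 155 mm ahead of it; z points along the fingers, x is the direction in which the jaws open and shut, and the axes are right-handed (so a half turn about z gives the same grasp; the last joint's range is limited). The gripper opens to 85 mm and grips with 20 to 120 N. Pads are 22 mm wide; open, the fingers measure 114 mm over their backs; the gripper's body (76 mm by 85 mm) begins 54 mm behind the grasp point. The pads swing forward as they close: fully open they stand 13 mm farther back than shut.
Start: joints at [-52.099, 2.303, 4.859, 0, -92.561, -19.12], TCP at [0.193, -0.568, 0.405] pointing down, gripper open.
Joint ranges: [-146.85, 146.85], [-73.84, 115.35], [-62.03, 85.46], [-188.31, 113.3], [-161.28, -10.13], [-171.36, 171.36]. Speed limits (degrees/s): [147.25, 147.25, 172.46, 180, 180, 180].

INTERFACE

Orientations are given as [roll, pitch, yaw] about the fixed x, y, z axes, in that order (R = Rz(yaw) Ry(pitch) Rx(roll)).
In Python, from workcell import manip gives the robot as it stands.
- The arm moves only by the tool step_arm, never from a script. Its argument "rows" is a list of rows, each a list of 7 numbers: the shift along the world's x, y, z as a fraction of full scale, then the turn, a rotation vector about the world's x, y, z as a fraction of full scale, then the closure, from -1 (fully open) to 1 (shut), so that 0 is half open. In form: [[dx, dy, dz, ax, ay, az, gripper], ...]. A call has 1 to 12 rows; each row is the pose to reach, as a shift and turn from the pose commanded when the call began; what a row does not reach only later rows make up. Full scale, the value 1, is 0.1 m for a shift and 45 degrees for a turn. A row lasts 1/10 s, in which the tool goes at most 50 mm and 8.59 degrees, less where a joint would pass 70% of its speed; a pose out of reach is approached as far as the arm can. A call with a number of a shift or a turn outside -1 to 1 is refused whole. A call with a gripper value outside its range is refused whole. The fingers move at their own pace and stop on an object; "force" is the grip in N (left out, the last holds). Time passes only in rows, so rows that repeat a pose let the fingers close. It gives the time, the measured TCP pose, the force and the opening at its end, in the units of the state.
- manip.read_state(): the state, without advancing time (a new reading comes with each control period).
- manip.grab_frame(name): name is "scene" or "top"; returns (picture, depth): 420x560x3 uint8, red, green, blue; 420x560 float32, m along the optical axis (not along the pixel's ray), 0 where there is no reading.
- manip.calibration(name): a dict with "K" (3x3 intrinsics, pixels), "distortion" ([k1, k2, p1, p2, k3] as OpenCV has them; the pictures are not rectified), "R" (3x3) and "t" (3): a world point X has camera coordinates R X + t. Camera axes: x right, y down, z forward; pixel columns grow to the right and rows downward; lengths in m; the calibration is good to about 2 mm. A picture is of the moment at which its call begins. calibration takes no time and is no camera call.
- manip.close_job(): hands the job in, once; it reports no verdict.
Trained networks look in the newest picture that a camera, given by its name, has taken for a name from the list of things; names that differ only in an ending like _2 or _b are one class to them, and where a whole thing is asked for, a point or a joint stands for the part that bears it (a point fixed in the world has none). Each returns a list of dicts, best first, with "score" (0 to 1); they miss things now and then, are a little off and sometimes report something else, mostly with a low value. They report only what shows in the picture. A call takes as long as a camera call. They do not tell look-alikes from the thing itself.
- manip.recognise(camera, target): "extent" ([left, top, right, bottom] in pixels, round what is visible of it).
The state is a dict: "clock": time; "q": joint angles; "joint_velocities": joint speeds; "joint_efforts": joint torques, N m; "ee_pos": TCP position; "orientation": TCP orientation; "contact_force": force on the tool from outside, world axes, zero at the start; "moment": the same for the moment, N m; "gripper_width": finger opening in m.
Only numpy, scipy, OpenCV 4.12 (cv2) and the standard library are available. Lean on these libraries where they do the work, as an engineer would, in place of code of your own. Each camera call takes 0.05 s, during which the arm holds its last target.

## Working session

There is one attempt and no reset: what is moved stays moved. The work goes in short steps, Python scripts to look and compute and a tool call to move; the robot and the scene stay as the last step left them, time stands still between calls to the robot, and variables do not carry over. Pictures are saved under pics/ and viewed, and the job is handed in when it is done.

Besides the shell and the picture viewer there is one more tool, called by a JSON object that holds its "name" and its "arguments". step_arm: Moves the arm, as the interface text tells. Its arguments: {"type":"object","properties":{"rows":{"type":"array","items":{"type":"array","items":{"type":"number","minimum":-1,"maximum":1}}},"force":{"type":"number"}},"required":["rows"]}

```bash
ls; mkdir -p pics
python3 - <<'E'
from workcell import manip
import cv2
for n in("scene","top"):
    p,d=manip.grab_frame(n); cv2.imwrite(f"pics/{n}0.png",p[:,:,::-1]); c=manip.calibration(n); print(n,c)
print(manip.read_state())
E
```

```text
pics
scene {'K': array([[523.44183494,   0.        , 277.72717559],
       [  0.        , 523.44183494, 204.98575181],
       [  0.        ,   0.        ,   1.        ]]), 'distortion': array([-0.17019284,  0.        ,  0.        ,  0.        ,  0.        ]), 'R': array([[-0.49531939,  0.86858094, -0.01502826],
       [ 0.57257446,  0.31341014, -0.75758338],
       [-0.65331247, -0.38385054, -0.65256538]]), 't': array([ 0.27061122, -0.23994103,  1.8356362 ])}
top {'K': array([[535.47737039,   0.        , 272.33500686],
       [  0.        , 535.47737039, 204.75781791],
       [  0.        ,   0.        ,   1.        ]]), 'distortion': array([-0.14385846,  0.        ,  0.        ,  0.        ,  0.        ]), 'R': array([[-0.01884846, -0.99980387, -0.00607934],
       [-0.99601044,  0.0193067 , -0.08712327],
       [ 0.08722355,  0.00441295, -0.99617899]]), 't': array([-0.01461908,  0.53824125,  1.49809995])}
{'clock': 0.1, 'q': array([-5.20980946e+01,  2.33686364e+00,  4.80749101e+00, -2.36880086e-02,
       -9.25599371e+01, -1.91166088e+01]), 'joint_velocities': array([ 0.00282613, -0.10849399,  0.1270958 ,  0.06353248, -0.02362921,
        0.02474107]), 'joint_efforts': array([-4.81877229e-03, -3.69342470e+01,  3.48279798e+01,  6.95174307e+00,
       -4.59219067e-03,  2.50110298e-05]), 'ee_pos': array([ 0.19327492, -0.56800925,  0.40375581]), 'orientation': array([-1.79993113e+02, -9.21348584e-02,  1.08786331e+02]), 'contact_force': array([-0.01434539,  0.02711735, -0.93485269]), 'moment': array([-0.03045531, -0.01706466, -0.01152387]), 'gripper_width': 0.08545140946031993}
```

View pics/scene0.png

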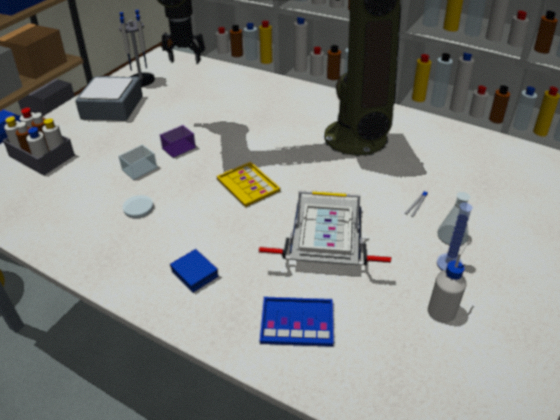

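View pics/top0.png

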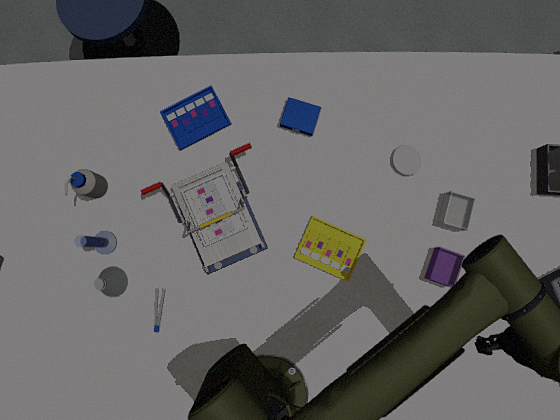

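Run:
```python
from workcell import manip
import cv2
for n in("top","scene"):
    p,d=manip.grab_frame(n)
    c=p[70:290,50:270] if n=="top" else p[170:300,240:480]
    cv2.imwrite(f"pics/{n}1.png",cv2.resize(c[:,:,::-1],None,fx=2.7 if n=="top" else 3.3,fy=2.7 if n=="top" else 3.3,interpolation=cv2.INTER_CUBIC))
    for t in "board tray bail bail_bar leg pin_left pin_right flask cylinder wash_bottle slide_box petri".split():
        print(n,t,[(r["score"],[round(float(x),1) for x in r["extent"]]) for r in manip.recognise(n,t)][:3])
```

```text
top board [(0.82, [173.4, 164.4, 262.1, 267.8])]
top tray [(0.9, [179.9, 174.8, 249.7, 248.9]), (0.83, [295.5, 216.8, 365.2, 281.5]), (0.62, [159.6, 83.6, 229.2, 149.3])]
top bail [(0.55, [393.7, 145.8, 424.4, 179.3]), (0.53, [190.2, 206.2, 244.4, 234.5]), (0.23, [73.6, 231.5, 115.8, 249.3])]
top bail_bar [(0.64, [183.8, 202.4, 241.7, 235.8])]
top leg [(0.95, [142.6, 142.9, 247.8, 223.4])]
top pin_left [(0.79, [142.7, 142.4, 251.7, 223.9]), (0.53, [424.2, 246.4, 467.6, 287.5]), (0.22, [185.3, 202.4, 245.9, 234.4])]
top pin_right [(0.57, [140.8, 142.1, 250.5, 221.3])]
top flask [(0.81, [90.3, 266.0, 126.2, 303.1])]
top cylinder [(0.71, [73.4, 231.1, 115.7, 253.8])]
top wash_bottle [(0.96, [63.9, 167.3, 107.4, 199.0])]
top slide_box [(0.92, [278.1, 95.7, 321.9, 139.9]), (0.35, [190.0, 200.1, 241.7, 235.4]), (0.21, [140.9, 142.9, 248.0, 217.2])]
top petri [(0.92, [394.6, 145.2, 424.9, 176.2])]
scene board [(0.94, [288.6, 190.7, 360.2, 267.3])]
scene tray [(0.68, [216.4, 162.1, 280.7, 204.7]), (0.62, [259.2, 298.5, 334.6, 344.7]), (0.58, [298.6, 206.5, 351.4, 256.9])]
scene bail [(0.84, [297.4, 193.3, 359.4, 229.2])]
scene bail_bar [(0.75, [294.5, 191.8, 360.3, 227.1])]
scene leg [(0.78, [256.8, 236.1, 390.5, 264.1])]
scene pin_left [(0.73, [257.9, 239.3, 390.8, 267.1]), (0.23, [292.7, 193.3, 360.7, 266.9])]
scene pin_right [(0.86, [258.7, 242.0, 393.6, 266.7])]
scene flask [(0.69, [439.6, 192.1, 470.5, 245.5])]
scene cylinder [(0.83, [437.4, 204.9, 470.0, 268.3])]
scene wash_bottle [(0.85, [429.1, 260.0, 467.4, 321.2])]
scene slide_box [(0.95, [172.6, 250.1, 214.7, 290.4]), (0.7, [439.6, 190.5, 472.5, 244.4])]
scene petri [(0.8, [120.6, 192.8, 151.6, 217.2]), (0.35, [293.6, 193.0, 361.0, 266.0])]
```

View pics/top1.png

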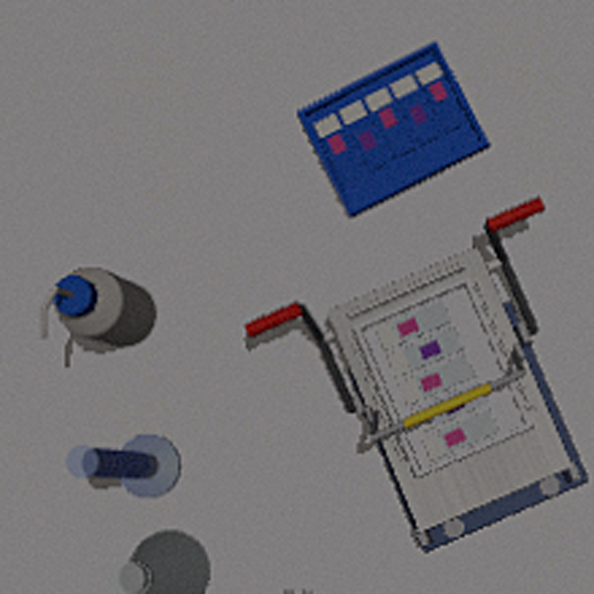

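View pics/scene1.png

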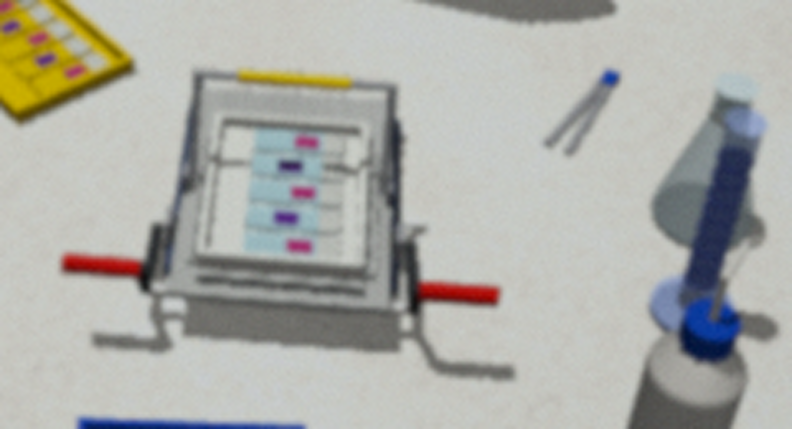

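```bash
cat > h.py <<'E'
import numpy as np,cv2
from workcell import manip
def proj(n,P):
    c=manip.calibration(n); return cv2.projectPoints(np.array(P,float).reshape(-1,3),cv2.Rodrigues(c["R"])[0],c["t"],c["K"],c["distortion"])[0].reshape(-1,2)
def ray(n,uv,z):
    c=manip.calibration(n); x=cv2.undistortPoints(np.array(uv,float).reshape(-1,1,2),c["K"],c["distortion"]).reshape(-1,2)
    d=np.c_[x,np.ones(len(x))]@c["R"]; o=-c["R"].T@c["t"]; s=(z-o[2])/d[:,2]; return o+d*s[:,None]
def W(th,P):
    P=np.atleast_2d(P)/1000; c,s=np.cos(th[2]),np.sin(th[2]); return np.c_[th[0]+c*P[:,0]-s*P[:,1],th[1]+s*P[:,0]+c*P[:,1],P[:,2]]
def blobs(n,kind,p=None):
    if p is None: p,_=manip.grab_frame(n)
    r,g,b=[p[:,:,i].astype(int) for i in range(3)]
    if kind=="red": m=(r>70)&(r>2*g+10)&(r>2*b+10)
    else: m=(r>90)&(g>70)&(b*2<g)
    k,l,st,ce=cv2.connectedComponentsWithStats(m.astype(np.uint8),connectivity=8)
    return [(st[i,4],ce[i].round(1),st[i,:4],l==i) for i in range(1,k) if st[i,4]>15]
E
python3 - <<'E'
from h import *
from scipy.optimize import least_squares
obs=[]
for n in("top","scene"):
    for k in("red","yel"):
        for b in blobs(n,k): print(n,k,b[0],b[1],b[2])
E
```

```text
top red 93 [240.5 148.9] [231 143  20  13]
top red 96 [150.9 187.8] [141 182  21  13]
top yel 110 [215.3 219.7] [200 212  32  16]
top yel 2012 [329.5 245.1] [294 216  72  63]
scene red 17 [522.2  12.1] [519  11   7   4]
scene red 19 [265.1  22.7] [262  21   6   6]
scene red 20 [317.2  48.3] [314  47   7   4]
scene red 38 [424.8  57.2] [421  54   8   8]
scene red 33 [482.2  88.8] [479  86   7   8]
scene red 22 [553.9  88.4] [550  87   8   4]
scene red 51 [ 25.3 110.2] [ 21 107  10   8]
scene red 97 [270.9 250. ] [259 248  24   6]
scene red 109 [378.4 258.4] [367 256  24   6]
scene yel 138 [265.8  44. ] [259  26  12  38]
scene yel 166 [423.   79.7] [417  59  14  43]
scene yel 25 [555.7  96.4] [550  94  10   6]
scene yel 44 [  9.9 120.2] [  6 117   9  10]
scene yel 55 [ 47.4 121.7] [ 43 119  10   9]
scene yel 1204 [245.7 184.3] [217 162  63  44]
scene yel 83 [328.8 193.5] [313 192  33   4]
```

```bash
cat > fit.py <<'E'
from h import *
from scipy.optimize import least_squares
O={"top":[(150.9,187.8),(240.5,148.9),(215.3,219.7)],"scene":[(378.4,258.4),(270.9,250.),(328.8,193.5)]}
def pts(t):
    a=t[3];l=t[4]; X=20+125*np.cos(np.pi/6+l);Z=18+125*np.sin(np.pi/6+l)
    return W(t,[[X,135,Z],[X,-135,Z],[-90*np.cos(a),0,60+90*np.sin(a)]])
for cams in(["top"],["scene"],["top","scene"]):
    f=lambda t:np.concatenate([(proj(n,pts(t))-O[n]).ravel() for n in cams])
    s=least_squares(f,[0.5,0.1,-.3,1.5,0.0]);print(cams,s.x.round(4),s.fun.round(1))
t=s.x
print("bar",pts(t))
for nm,r,z in(("flask",(108,284),.03),("cyl",(104,242),0.0),("wash",(95,184),.0),("box",(300,117),.034)):print(nm,ray("top",[r],z))
np.save("th.npy",t)
E
python3 fit.py
```

```text
['top'] [0.5201 0.1363 0.3909 1.214  0.0146] [-0. -0. -0.  0.  0. -0.]
['scene'] [ 0.5076  0.1325  0.3929  1.4069 -0.0729] [-0.  -0.1 -0.   0.1  0.1  0. ]
['top', 'scene'] [ 0.5188  0.1365  0.3921  1.223  -0.0019] [-0.1  0.2 -0.3  0.2 -0.2  0.2  0.1  0.  -0.8  0.  -0.1  0.2]
bar [[0.5858833  0.31034798 0.08029551]
 [0.68906536 0.06084153 0.08029551]
 [0.49049745 0.12481325 0.14461003]]
flask [[0.31994074 0.44710273 0.03      ]]
cyl [[0.44036244 0.46840264 0.        ]]
wash [[0.61151809 0.49712277 0.        ]]
box [[ 0.78855862 -0.10922784  0.034     ]]
```

{"name": "step_arm", "arguments": {"rows": [[0.2,0.5,0,0,0,0.08,1],[0.42,0.98,0,0,0,0.08,1],[0.42,0.98,0,0,0,0.08,1]]}}

```text
clock: 1.9
ee_pos: [0.2364, -0.4672, 0.4053]
orientation: [179.9, 0.1, 112.6]
contact_force: [-0.4, -0.6, 0.8]
gripper_width: 0.0439
```

{"name": "step_arm", "arguments": {"rows": [[0.2,0.5,0,0,0,0,1],[0.42,0.98,0,0,0,0,1],[0.42,0.98,0,0,0,0,1]]}}

```text
clock: 2.2
ee_pos: [0.2784, -0.3692, 0.4054]
orientation: [179.9, 0.1, 112.6]
contact_force: [-0.9, -0.4, 1.0]
gripper_width: 0.0002
```

{"name": "step_arm", "arguments": {"rows": [[0.2,0.5,0,0,0,0,1],[0.42,0.98,0,0,0,0,1],[0.42,0.98,0,0,0,0,1]]}}

```text
clock: 2.5
ee_pos: [0.3205, -0.2711, 0.4051]
orientation: [179.9, 0.0, 112.7]
contact_force: [-0.4, -1.1, 0.7]
gripper_width: -0.0001
```

{"name": "step_arm", "arguments": {"rows": [[0.2,0.5,0,0,0,0,1],[0.42,0.98,0,0,0,0,1],[0.42,0.98,0,0,0,0,1]]}}

```text
clock: 2.8
ee_pos: [0.3625, -0.1732, 0.4047]
orientation: [179.9, -0.0, 112.7]
contact_force: [0.3, 0.1, 0.0]
gripper_width: 0.0001
```

{"name": "step_arm", "arguments": {"rows": [[0.2,0.5,0,0,0,0,1],[0.42,0.98,0,0,0,0,1],[0.42,0.98,0,0,0,0,1]]}}

```text
clock: 3.1
ee_pos: [0.4045, -0.0754, 0.4042]
orientation: [-180.0, -0.0, 112.6]
contact_force: [-0.3, -0.4, 0.7]
gripper_width: -0.0002
```

{"name": "step_arm", "arguments": {"rows": [[0.2,0.5,0,0,0,0,1],[0.42,0.98,0,0,0,0,1],[0.42,0.98,0,0,0,0,1]]}}

```text
clock: 3.4
ee_pos: [0.4467, 0.0224, 0.4037]
orientation: [-179.9, -0.0, 112.5]
contact_force: [-0.9, 0.1, -0.3]
gripper_width: 0.0002
```

{"name": "step_arm", "arguments": {"rows": [[0.2,0.5,0,0,0,0,1],[0.42,0.98,0,0,0,0,1],[0.42,0.98,0,0,0,0,1],[0.42,0.98,0,0,0,0,1]]}}

```text
clock: 3.8
ee_pos: [0.4881, 0.1181, 0.4038]
orientation: [-179.9, 0.0, 112.4]
contact_force: [-0.2, -0.4, 0.1]
gripper_width: -0.0001
```

Run:
```python
from h import *
t=np.load("th.npy")
for a in [1.22,1.1,1,.9,.8,.7,.6,.5,.4,.3,.2,.1,0.05,0]:
    w=W(t,[[-90*np.cos(a)-2-3*(1-a/1.22),0,60+90*np.sin(a)+5.5]])[0]; w[2]+=.173; print(a,(w-[.4881,.1181,.4038]).round(4)*10)
```

```text
1.22 [ 0.003  0.059 -0.808]
1.1 [-0.091  0.02  -0.851]
1 [-0.165 -0.011 -0.896]
0.9 [-0.235 -0.04  -0.948]
0.8 [-0.3   -0.067 -1.007]
0.7 [-0.359 -0.091 -1.073]
0.6 [-0.412 -0.113 -1.145]
0.5 [-0.457 -0.132 -1.222]
0.4 [-0.496 -0.148 -1.303]
0.3 [-0.526 -0.16  -1.387]
0.2 [-0.549 -0.17  -1.474]
0.1 [-0.564 -0.176 -1.563]
0.05 [-0.568 -0.178 -1.608]
0 [-0.57  -0.179 -1.653]
```

First to just above the bar, then down along the arc.

{"name": "step_arm", "arguments": {"rows": [[0,0.06,-0.3,0,0,0,1],[0,0.06,-0.7,0,0,0,1],[0,0.06,-0.76,0,0,0,1],[0,0.06,-0.82,0,0,0,1],[-0.05,0.04,-0.85,0,0,0,1],[-0.1,0.02,-0.88,0,0,0,1],[-0.17,-0.01,-0.92,0,0,0,1],[-0.17,-0.01,-0.92,0,0,0,1]]}}

```text
clock: 4.6
ee_pos: [0.4699, 0.1158, 0.3156]
orientation: [179.8, 0.1, 112.3]
contact_force: [-1.3, -1.3, 3.5]
gripper_width: 0.0001
```

Run:
```python
from h import *
s=manip.read_state();print(s["ee_pos"],s["contact_force"])
for n,b in(("top",(130,130,290,290)),("scene",(240,130,440,300))):
    p,_=manip.grab_frame(n); x0,y0,x1,y1=b
    cv2.imwrite(f"pics/{n}2.png",cv2.resize(p[y0:y1,x0:x1,::-1],None,fx=3.4,fy=3.4,interpolation=cv2.INTER_CUBIC))
```

```text
[0.46987116 0.11579567 0.31558158] [-1.27675128 -1.27552152  3.54555911]
```

View pics/scene2.png

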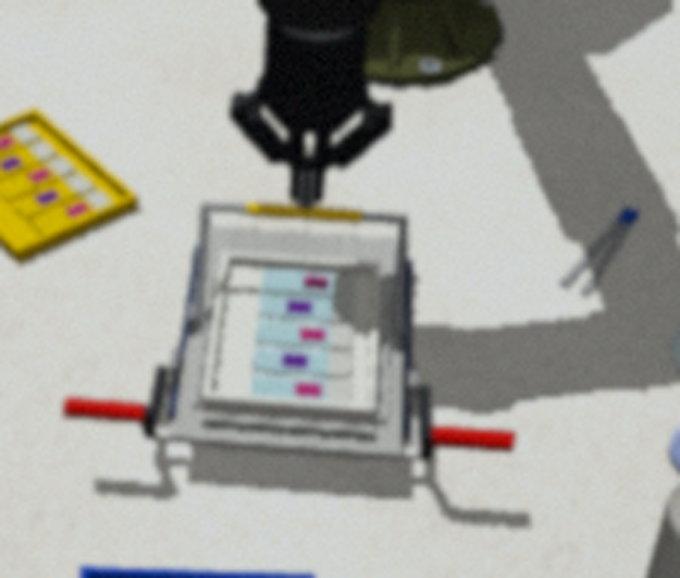

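The closed fingertips sit on the yellow sleeve (crop pixel 308,205), and the force is 3.5 N. I'll continue along the arc.

{"name": "step_arm", "arguments": {"rows": [[-0.07,-0.03,-0.06,0,0,0,1],[-0.13,-0.06,-0.12,0,0,0,1],[-0.19,-0.08,-0.19,0,0,0,1],[-0.25,-0.1,-0.26,0,0,0,1],[-0.29,-0.12,-0.34,0,0,0,1],[-0.33,-0.14,-0.42,0,0,0,1],[-0.36,-0.15,-0.5,0,0,0,1],[-0.38,-0.16,-0.59,0,0,0,1],[-0.4,-0.17,-0.66,0,0,0,1],[-0.4,-0.17,-0.71,0,0,0,1],[-0.4,-0.17,-0.74,0,0,0,1],[-0.4,-0.17,-0.74,0,0,0,1]]}}

```text
clock: 5.9
ee_pos: [0.4303, 0.1, 0.239]
orientation: [180.0, 0.0, 112.4]
contact_force: [-0.4, -0.3, 1.6]
gripper_width: 0.0
```

Run:
```python
from h import *
s=manip.read_state();print(s["ee_pos"],s["contact_force"])
for n,b in(("top",(130,130,290,290)),("scene",(240,130,440,300))):
    p,_=manip.grab_frame(n); x0,y0,x1,y1=b
    cv2.imwrite(f"pics/{n}3.png",cv2.resize(p[y0:y1,x0:x1,::-1],None,fx=3.4,fy=3.4,interpolation=cv2.INTER_CUBIC))
```

```text
[0.43034504 0.09999377 0.23901853] [-0.36768302 -0.33554116  1.61069   ]
```

View pics/scene3.png

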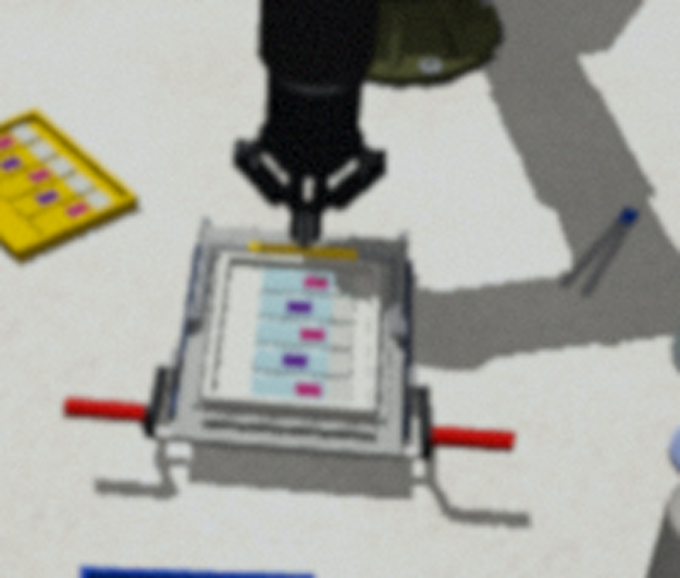

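Bail nearly folded: the bar is at crop pixel (303,250) with the tip on it, about 0.5 mm above its lowest height. I'll press a little more until it stops.

{"name": "step_arm", "arguments": {"rows": [[0,0,-0.02,0,0,0,1],[0,0,-0.04,0,0,0,1],[0,0,-0.04,0,0,0,1],[0,0,-0.04,0,0,0,1]]}}

```text
clock: 6.4
ee_pos: [0.4304, 0.1, 0.2382]
orientation: [179.9, 0.0, 112.4]
contact_force: [-12.3, -0.9, 21.6]
gripper_width: -0.0001
```

Run:
```python
from h import *
s=manip.read_state();print(s["ee_pos"],s["contact_force"],s["q"])
t=np.load("th.npy")
# pin-left path, TCP with grasp point at pin, y=147; pads partly open (c~.4): extra ~? mm
for l in np.r_[0:2.17:.12,2.16]:
    X=20+125*np.cos(np.pi/6+l);Z=18+125*np.sin(np.pi/6+l)
    print(round(l,2),W(t,[[X,147,Z]])[0].round(4))
```

```text
[0.43043378 0.09997176 0.23816415] [-12.3323889   -0.88721487  21.60096604] [ 3.95106278e+01 -2.10629371e+01 -3.31826852e+01  7.52037181e-02
 -7.77996199e+01 -1.07112859e+02]
0.0 [0.5812 0.3214 0.0805]
0.12 [0.5736 0.3182 0.093 ]
0.24 [0.5646 0.3145 0.1044]
0.36 [0.5544 0.3103 0.1146]
0.48 [0.5432 0.3057 0.1234]
0.6 [0.5311 0.3007 0.1307]
0.72 [0.5183 0.2954 0.1364]
0.84 [0.5049 0.2898 0.1403]
0.96 [0.4912 0.2842 0.1425]
1.08 [0.4774 0.2785 0.1429]
1.2 [0.4636 0.2728 0.1415]
1.32 [0.45   0.2672 0.1384]
1.44 [0.4369 0.2617 0.1335]
1.56 [0.4245 0.2566 0.1269]
1.68 [0.4128 0.2518 0.1188]
1.8 [0.4022 0.2474 0.1092]
1.92 [0.3927 0.2434 0.0983]
2.04 [0.3844 0.24   0.0863]
2.16 [0.3775 0.2372 0.0733]
2.16 [0.3775 0.2372 0.0733]
```

{"name": "step_arm", "arguments": {"rows": [[0,0,0.3,0,0,0,1],[0,0,0.8,0,0,0,1],[0.0,0.0,1,0,0,0.19,0.5],[0.2,0.3,1,0,0,0.38,-0.2],[0.4,0.6,1,0,0,0.57,-0.2],[0.5,0.74,1,0,0,0.76,-0.2],[0.5,0.74,1,0,0,0.95,-0.2],[0.5,0.74,1,0,0,1,-0.2]]}}

```text
clock: 7.2
ee_pos: [0.4806, 0.1746, 0.3338]
orientation: [-179.9, -0.0, 157.7]
contact_force: [-0.2, 0.3, -0.3]
gripper_width: 0.051
```

{"name": "step_arm", "arguments": {"rows": [[0.1,0.2,0.1,0,0,0.19,-0.2],[0.2,0.4,0.2,0,0,0.38,-0.2],[0.4,0.6,0.2,0,0,0.57,-0.2],[0.5,0.74,0.2,0,0,0.76,-0.2],[0.5,0.74,0.2,0,0,0.95,-0.2],[0.5,0.74,0.2,0,0,1,-0.2],[0.5,0.74,0.2,0,0,1,-0.2]]}}

```text
clock: 7.9
ee_pos: [0.5304, 0.2482, 0.354]
orientation: [-180.0, -0.0, -157.6]
contact_force: [0.2, -0.6, -0.2]
gripper_width: 0.0515
```

{"name": "step_arm", "arguments": {"rows": [[0.25,0.37,0,0,0,0,-0.2],[0.5,0.73,0,0,0,0,-0.2],[0.5,0.73,0,0,0,0,-0.2],[0.5,0.73,0,0,0,0,-0.2]]}}

```text
clock: 8.3
ee_pos: [0.5806, 0.3217, 0.3526]
orientation: [-179.9, -0.2, -157.7]
contact_force: [-0.1, -0.9, -0.3]
gripper_width: 0.0509
```

Run:
```python
from h import *
s=manip.read_state();print(s["ee_pos"],s["orientation"],s["contact_force"],s["q"],s["gripper_width"])
for n,b in(("top",(130,130,290,290)),("scene",(240,130,440,300))):
    p,_=manip.grab_frame(n); x0,y0,x1,y1=b
    cv2.imwrite(f"pics/{n}4.png",cv2.resize(p[y0:y1,x0:x1,::-1],None,fx=3.4,fy=3.4,interpolation=cv2.INTER_CUBIC))
    for k in("red","yel"):
        for q in blobs(n,k,p): print(n,k,q[0],q[1],q[2])
t=np.load("th.npy")
print([proj(n,W(t,[[-90,0,60],[128.3,135,80.5],[128.3,-135,80.5]])) for n in("top","scene")])
```

```text
[0.58058244 0.3217081  0.35257192] [-1.79934109e+02 -1.71114813e-01 -1.57663536e+02] [-0.10516744 -0.88591532 -0.34549784] [ 4.62089938e+01  1.20512442e+01  1.00781481e+01 -9.00103996e-03
 -8.82100458e+01 -2.38721359e+01] 0.05089918022819759
top red 93 [240.6 148.8] [231 143  20  13]
top red 90 [151.4 187.5] [142 182  20  11]
top yel 2092 [330.3 246.2] [294 216  72  65]
top yel 102 [227.3 241.4] [212 234  31  15]
scene red 33 [522.4  13.8] [519  11   7   8]
scene red 32 [264.8  23.4] [262  21   6   6]
scene red 28 [221.1  29.5] [219  27   5   6]
scene red 27 [370.   45.1] [368  42   5   8]
scene red 38 [316.9  49.8] [314  47   7   7]
scene red 40 [553.8  90.2] [550  87   8   9]
scene red 65 [ 25.4 111.2] [ 21 107  10  10]
scene red 96 [270.9 250. ] [259 248  24   6]
scene red 110 [378.4 258.4] [367 256  24   6]
scene yel 144 [456.1  10.3] [451   0  11  22]
scene yel 295 [265.8  44.7] [259  25  13  39]
scene yel 104 [368.2  58.9] [364  47   8  25]
scene yel 301 [549.  113.9] [539  90  21  46]
scene yel 54 [ 10.  120.9] [  6 117   9  10]
scene yel 68 [ 47.6 122.4] [ 43 119  10   9]
scene yel 1210 [246.2 184.7] [217 163  63  43]
scene yel 73 [329.5 203.3] [314 202  31   4]
[array([[226.97242431, 241.33419045],
       [150.76194373, 188.03969905],
       [240.20042599, 149.14465666]]), array([[328.34291368, 203.59279446],
       [378.52478084, 258.37023079],
       [270.12248964, 249.94702313]])]
```

View pics/scene4.png

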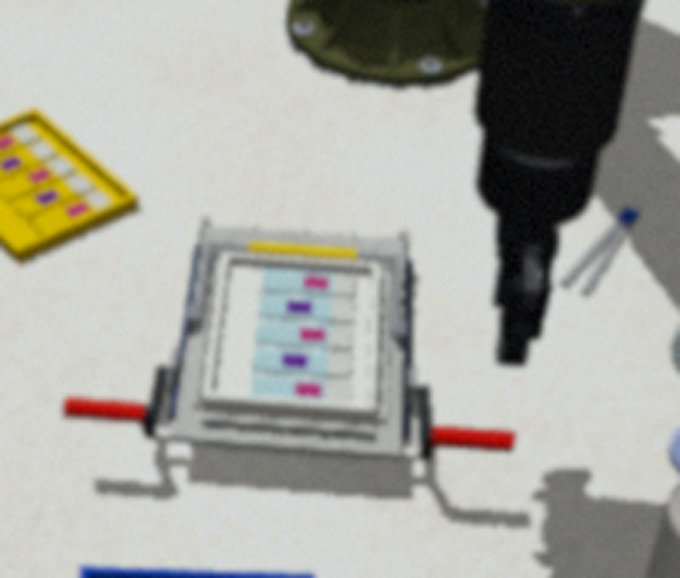

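View pics/top4.png

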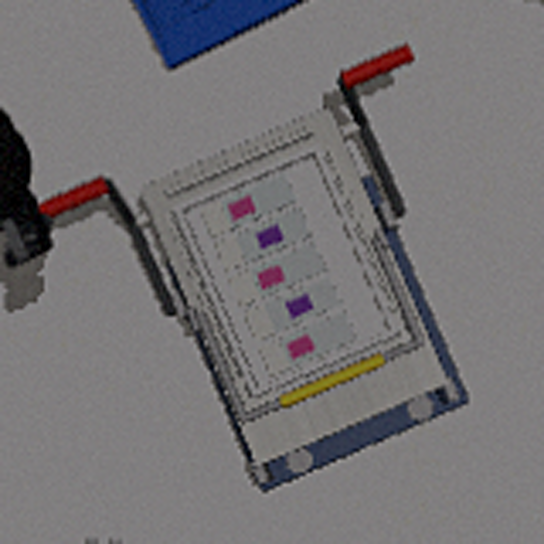

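Bail bar at pixel (329.5,203.3) in scene and (227.3,241.4) in top. This matches the folded prediction within about 1 px, and the tray has not moved. Next I'll go down astride the left pin.

{"name": "step_arm", "arguments": {"rows": [[0,0,-0.3,0,0,0,-0.2],[0,0,-0.6,0,0,0,-0.2],[0,0,-0.7,0,0,0,-0.2],[0,0,-0.8,0,0,0,-0.2],[0,0,-0.9,0,0,0,-0.2],[0,0,-0.9,0,0,0,-0.2]]}}

```text
clock: 9.0
ee_pos: [0.58, 0.3208, 0.2643]
orientation: [180.0, -0.0, -157.6]
contact_force: [1.0, -0.0, 0.4]
gripper_width: 0.0511
```

{"name": "step_arm", "arguments": {"rows": [[0,0,-0.1,0,0,0,-0.2],[0,0,-0.2,0,0,0,-0.2],[0,0,-0.3,0,0,0,-0.2],[0,0,-0.37,0,0,0,-0.2],[0,0,-0.37,0,0,0,0.4],[0,0,-0.37,0,0,0,0.4],[0,0,-0.37,0,0,0,0.4]], "force": 20}}

```text
clock: 9.7
ee_pos: [0.5804, 0.3211, 0.2283]
orientation: [180.0, 0.1, -157.6]
contact_force: [0.3, -0.2, -0.8]
gripper_width: 0.0259
```

Run:
```python
from h import *
s=manip.read_state();print(s["ee_pos"],s["contact_force"],s["gripper_width"])
p,_=manip.grab_frame("scene"); x0,y0,x1,y1=(320,160,470,280)
cv2.imwrite(f"pics/scene5.png",cv2.resize(p[y0:y1,x0:x1,::-1],None,fx=4.5,fy=4.5,interpolation=cv2.INTER_CUBIC))
for q in blobs("scene","red",p): print(q[1]) if q[1][1]>200 else 0
```

```text
[0.58037091 0.32107996 0.22830073] [ 0.29068087 -0.21937208 -0.76043289] 0.02591146019108866
[270.9 250.1]
[373.5 258. ]
```

View pics/scene5.png

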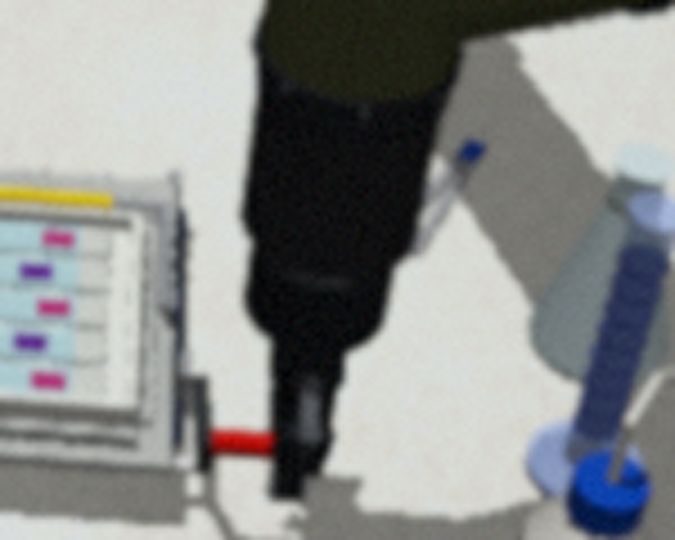

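{"name": "step_arm", "arguments": {"rows": [[-0.05,-0.02,0,0,0,0,0.4],[-0.085,-0.035,0.06,0,0,0,0.4],[-0.12,-0.05,0.125,0,0,0,0.4],[-0.165,-0.07,0.18,0,0,0,0.4],[-0.21,-0.09,0.24,0,0,0,0.4],[-0.26,-0.11,0.29,0,0,0,0.4],[-0.315,-0.13,0.34,0,0,0,0.4],[-0.37,-0.155,0.385,0,0,0,0.4]]}}

```text
clock: 10.55
ee_pos: [0.5444, 0.3061, 0.2696]
orientation: [179.9, 0.5, -157.6]
contact_force: [8.4, 3.3, 3.5]
gripper_width: 0.0255
```

```bash
cat > look.py <<'E'
import sys
from h import *
k=sys.argv[1]
s=manip.read_state();print(s["ee_pos"],s["contact_force"],s["gripper_width"])
for n,b in(("top",(110,120,280,290)),("scene",(230,130,440,290))):
    p,_=manip.grab_frame(n); x0,y0,x1,y1=b
    cv2.imwrite(f"pics/{n}{k}.png",cv2.resize(p[y0:y1,x0:x1,::-1],None,fx=3.3,fy=3.3,interpolation=cv2.INTER_CUBIC))
    for q in blobs(n,"red",p): print(n,q[0],q[1]) if q[1][1]>140 else 0
E
python3 look.py 6
```

```text
[0.54438596 0.30606023 0.26959423] [8.36455113 3.34447346 3.49837103] 0.025519616353591554
top 102 [244.5 157.6]
top 48 [158.  195.5]
scene 97 [272.1 229.2]
scene 67 [375.4 236.9]
```

View pics/scene6.png

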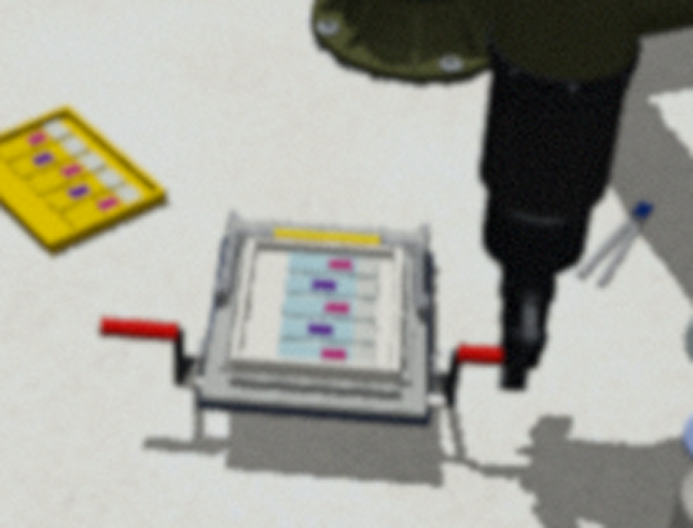

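{"name": "step_arm", "arguments": {"rows": [[-0.055,-0.02,0.045,0,0,0,0.4],[-0.115,-0.045,0.08,0,0,0,0.4],[-0.175,-0.07,0.115,0,0,0,0.4],[-0.24,-0.1,0.145,0,0,0,0.4],[-0.305,-0.125,0.175,0,0,0,0.4],[-0.37,-0.15,0.195,0,0,0,0.4],[-0.44,-0.18,0.21,0,0,0,0.4],[-0.505,-0.21,0.225,0,0,0,0.4],[-0.575,-0.235,0.235,0,0,0,0.4],[-0.645,-0.265,0.24,0,0,0,0.4],[-0.715,-0.295,0.24,0,0,0,0.4],[-0.785,-0.32,0.235,0,0,0,0.4]]}}

```text
clock: 11.85
ee_pos: [0.4642, 0.2732, 0.2899]
orientation: [180.0, 0.0, -157.6]
contact_force: [3.8, 0.4, 2.2]
gripper_width: 0.0256
```

```bash
python3 look.py 7
```

```text
[0.46420599 0.27317734 0.28993299] [3.80568802 0.39045234 2.22259739] 0.025641830321317862
top 110 [257.  186.5]
top 47 [168.7 224.8]
scene 100 [275.7 199.2]
scene 54 [375.7 206.5]
```

View pics/scene7.png

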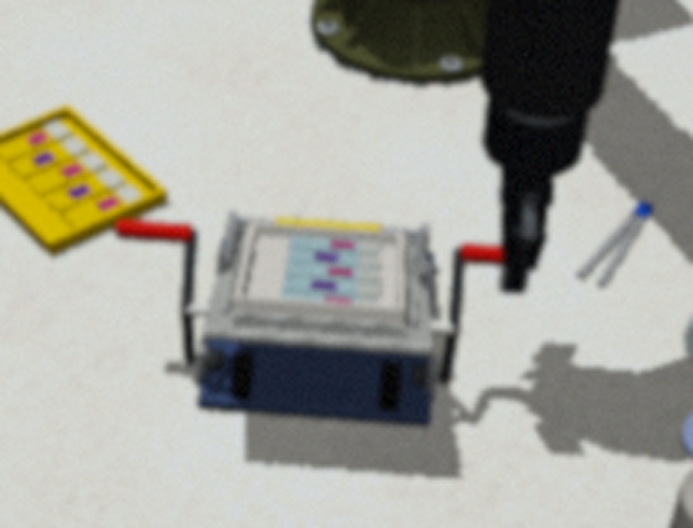

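View pics/top7.png

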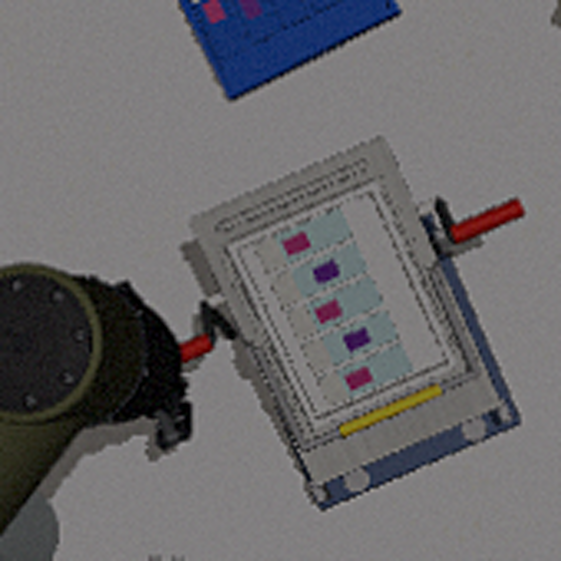

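Both pins are up at about 1.1 rad. Tray and bail are in place and the push force is about 4 N. I'll carry on over the top.

{"name": "step_arm", "arguments": {"rows": [[-0.07,-0.03,-0.01,0,0,0,0.4],[-0.135,-0.055,-0.02,0,0,0,0.4],[-0.205,-0.085,-0.04,0,0,0,0.4],[-0.27,-0.11,-0.06,0,0,0,0.4],[-0.335,-0.14,-0.085,0,0,0,0.4],[-0.4,-0.165,-0.12,0,0,0,0.4],[-0.46,-0.19,-0.155,0,0,0,0.4],[-0.52,-0.215,-0.195,0,0,0,0.4],[-0.55,-0.225,-0.215,0,0,0,0.4],[-0.575,-0.24,-0.235,0,0,0,0.4],[-0.605,-0.25,-0.26,0,0,0,0.4],[-0.63,-0.26,-0.28,0,0,0,0.4]]}}

```text
clock: 13.15
ee_pos: [0.4015, 0.2473, 0.2613]
orientation: [-180.0, -0.0, -157.6]
contact_force: [2.2, -0.4, 0.6]
gripper_width: 0.0256
```

```bash
python3 look.py 8
```

```text
[0.40146687 0.2473379  0.26131731] [ 2.18917408 -0.40472948  0.59917371] 0.025617539235022847
top 107 [267.7 211. ]
top 43 [180.9 248.7]
scene 80 [279.7 191.9]
scene 48 [374.5 198.5]
```

View pics/scene8.png

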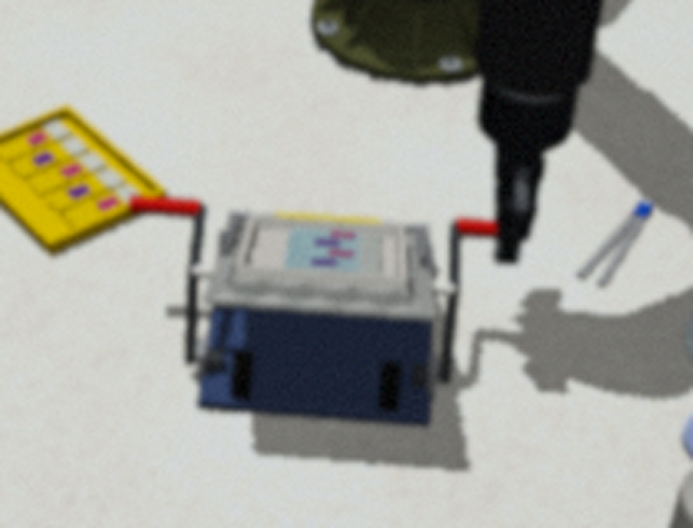

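{"name": "step_arm", "arguments": {"rows": [[-0.025,-0.01,-0.025,0,0,0,0.4],[-0.055,-0.02,-0.05,0,0,0,0.4],[-0.08,-0.03,-0.075,0,0,0,0.4],[-0.1,-0.04,-0.1,0,0,0,0.4],[-0.125,-0.05,-0.13,0,0,0,0.4],[-0.15,-0.06,-0.155,0,0,0,0.4],[-0.17,-0.07,-0.19,0,0,0,0.4],[-0.19,-0.08,-0.215,0,0,0,0.4],[-0.21,-0.09,-0.245,0,0,0,0.4],[-0.23,-0.095,-0.28,0,0,0,0.4],[-0.265,-0.11,-0.34,0,0,0,0.4],[-0.3,-0.125,-0.405,0,0,0,0.4]]}}

```text
clock: 14.45
ee_pos: [0.3716, 0.235, 0.2209]
orientation: [180.0, 0.1, -157.6]
contact_force: [5.0, 1.2, 2.6]
gripper_width: 0.0256
```

```bash
python3 look.py 9
python3 - <<'E'
from h import *
t=np.load("th.npy")
for l in(1.8,2.0,2.16):
    a=np.pi/6+l;X=20+125*np.cos(a);Z=18+125*np.sin(a)
    print(l,[proj(n,W(t,[[X,-135,Z]])).round(1) for n in("top","scene")])
E
```

```text
[0.37164036 0.23497229 0.22094659] [5.00334359 1.2026564  2.56615581] 0.025564204821300625
top 98 [272.7 222.7]
top 38 [188.  259.6]
scene 77 [280.3 196.1]
scene 42 [372.5 202.6]
1.8 [array([[268. , 212.4]]), array([[279.5, 192.3]])]
2.0 [array([[270.5, 218.5]]), array([[280.3, 193.8]])]
2.16 [array([[272. , 222.3]]), array([[280.8, 196.2]])]
```

View pics/scene9.png

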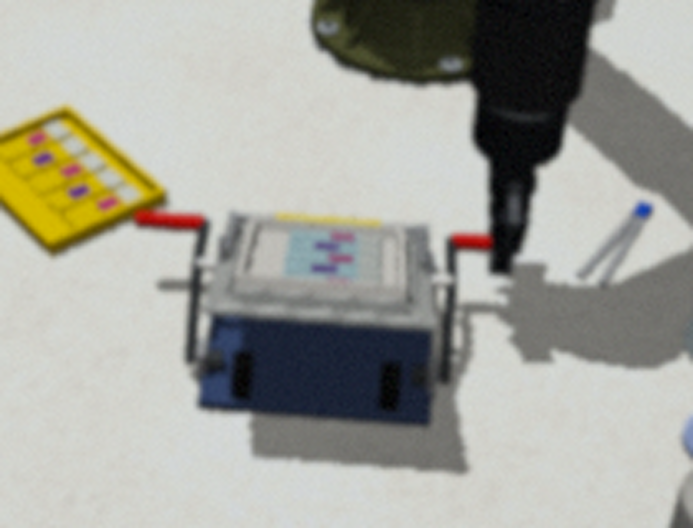

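Right pin reads (272.7,222.7) in top and (280.3,196.1) in scene, which fits the leg at 2.16, its stop. I'll press briefly, then unload, open and lift off.

{"name": "step_arm", "arguments": {"rows": [[-0.02,-0.01,-0.02,0,0,0,0.4],[-0.03,-0.01,-0.03,0,0,0,0.4],[-0.03,-0.01,-0.03,0,0,0,0.4],[0.02,0.01,-0.03,0,0,0,0.2],[0.02,0.01,-0.03,0,0,0,-0.2],[0.02,0.01,-0.03,0,0,0,-0.2],[0.02,0.01,-0.03,0,0,0,-0.2],[0.02,0.01,0.1,0,0,0,-0.2],[0.02,0.01,0.4,0,0,0,-0.2],[0.02,0.01,0.8,0,0,0,-0.2],[0.02,0.01,1,0,0,0,-0.2],[0.02,0.01,1,0,0,0,-0.2]]}}

```text
clock: 15.75
ee_pos: [0.3741, 0.2362, 0.3261]
orientation: [179.8, 0.4, -157.6]
contact_force: [-0.6, -0.0, -0.4]
gripper_width: 0.0509
```

{"name": "step_arm", "arguments": {"rows": [[0,0,0.3,0,0,0,-0.2],[0,0,0.6,0,0,0,-0.2],[0,0,0.6,0,0,0,-0.2],[0,0,0.6,0,0,0,-0.2],[0,0,0.6,0,0,0,-0.2]]}}

```text
clock: 16.25
ee_pos: [0.3735, 0.2359, 0.3801]
orientation: [-180.0, -0.1, -157.6]
contact_force: [0.4, -0.2, 0.2]
gripper_width: 0.0512
```

```bash
python3 look.py 10
python3 - <<'E'
from h import *
t=np.load("th.npy")
th=.43
def bd(u,y,w): # board coords from hinge, above hinge axis
    return [-130+u*np.cos(th)-w*np.sin(th),y,45+u*np.sin(th)+w*np.cos(th)]
P=W(t,[bd(40,0,15),bd(250,86,4),bd(250,-86,4),bd(137+85,65,20),bd(137+85,-65,20),bd(137-85,65,20),bd(137-85,-65,20)])
for n in("top","scene"):
    print(n,proj(n,P).round(1).tolist())
    p,_=manip.grab_frame(n)
    for q in blobs(n,"yel",p): print(q[0],q[1])if q[0]<150 and q[1][1]>150 else 0
    for k in("red",):
        for q in blobs(n,k,p): print(k,q[1])if q[1][1]>140 else 0
    # overlay
    x0,y0,x1,y1=(110,120,280,290) if n=="top" else (230,130,440,290)
    im=cv2.resize(p[y0:y1,x0:x1,::-1],None,fx=3.3,fy=3.3,interpolation=cv2.INTER_CUBIC)
    for q in proj(n,P): cv2.circle(im,tuple(int(v) for v in ((q-[x0,y0]+.5)*3.3)),3,(0,255,0),-1)
    cv2.imwrite(f"pics/ov_{n}.png",im)
E
```

```text
[0.37348455 0.23592197 0.38009892] [ 0.42034246 -0.1509043   0.18263683] 0.05122022762974036
top 100 [272.6 222.5]
top 99 [182.4 261.7]
scene 82 [280.2 195.8]
scene 73 [376.6 202.8]
top [[227.9, 244.6], [166.1, 188.7], [226.1, 162.5], [177.8, 196.5], [223.5, 176.7], [204.4, 251.0], [248.2, 232.0]]
110 [228.1 244.5]
red [272.6 222.5]
red [182.4 261.8]
scene [[328.8, 197.2], [361.5, 226.5], [291.0, 221.3], [353.2, 216.2], [300.8, 212.4], [352.1, 198.2], [305.6, 195.0]]
red [280.2 195.8]
red [376.6 202.8]
```

View pics/ov_scene.png

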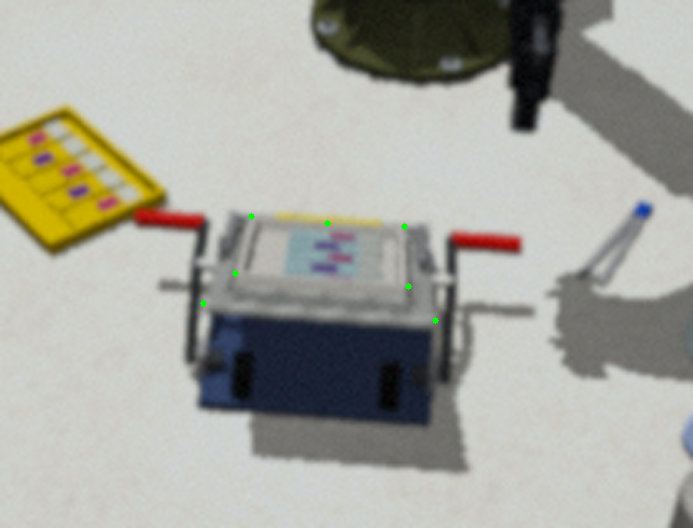

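View pics/ov_top.png

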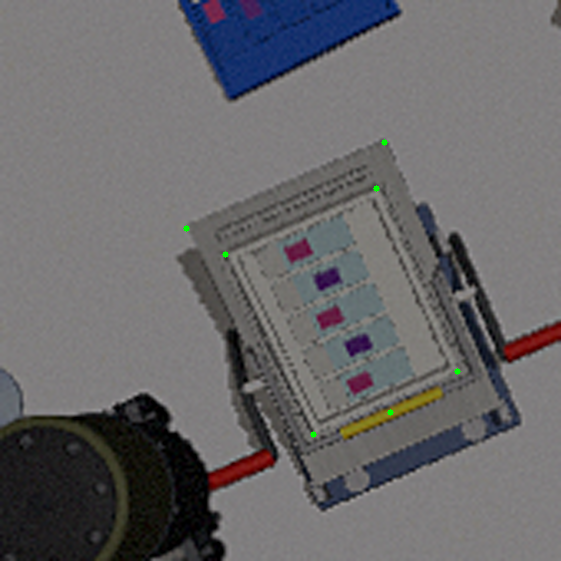

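The overlay points for the board corners, tray and folded bail, all predicted for 0.43 rad, sit on the picture. The gripper is clear, so I'll hand in.

```bash
python3 -c "
from workcell import manip
print(manip.close_job())"
```

```text
the job is handed in; nothing more can be done
None
```

I folded the bail down in front of the tray, swung the prop leg over to its stop by the left pin, and handed the job in at about 16 s of the 54 s. No verdict came back.

**How it went:** I pressed the bail down with closed fingertips until it stopped at about 25 N. For the leg, I set the fingers on both sides of the left pin and followed its arc; readings between calls stayed below 10 N. I then opened the fingers and lifted clear.

**Last checks:**
- **Leg:** both pins are where the camera fit puts the leg at its stop (2.16 rad). The right pin was within about 0.6 px, and its position did not change after I let go.
- **Board, tray and bail:** the board's far corners and the tray's corners match the positions predicted for 0.43 rad. In the top view the bail bar is within 0.2 px of its folded position.
- **Robot:** it was touching nothing, with the wrist force near zero.

**Disagreements:**
- My yellow detector missed the bail bar in the last scene picture. It was visible by eye, a little above its predicted point, so the bail check rests mainly on the top view.
- Fitting the stand's pose from the scene camera alone gave a result about 13 mm different from the other camera. I used the fit from both cameras, which agreed within 1 px.
- I did not measure the bystanders again at the end. Nothing the arm did came near them.

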